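Make up the fittings kits for two boats

TASK

Make up the fittings kits for two boats from the stock on the bench: the three-bay tray gets the two rowlocks, one in each wide bay, and the shortest of the three cleats in its narrow bay; the two-bay tray gets the longest cleat in its long bay and the upright lead block in its short bay. Set every fitting down, without dropping it, flat on the floor of its bay with the cleats and the block standing on their feet, and leave the middle-sized cleat, the wax tin and the sanding block where they are.

Things in the scene. Friction and masses are not known exactly. Their poses are not given: they have to be found in the camera images.
- rowlock_a: one of two identical stainless steel horseshoe rowlocks, lying flat: a U of 13 mm round bar with a straight 13 mm pin growing from the bottom of the U; 102 mm long, 78 mm wide, 13 mm thick. Origin: middle of length and width, on the underside; z up; horns open towards +x, the free pin lies on the x axis from x = -10 to -51 mm: grip it near x = -29 mm. 240 g.
- rowlock_b: the other of two identical stainless steel horseshoe rowlocks, lying flat: a U of 13 mm round bar with a straight 13 mm pin growing from the bottom of the U; 102 mm long, 78 mm wide, 13 mm thick. Origin: middle of length and width, on the underside; z up; horns open towards +x, the free pin lies on the x axis from x = -10 to -51 mm: grip it near x = -29 mm. 240 g.
- cleat_short: the shortest of three stainless steel horn cleats, standing on its foot: 88 mm long over the horns, 30 mm high, foot 40 x 17 mm. Origin: centre of the foot's underside; x along the horns, z up. Near the centre the horn bar is 14 mm wide in y, flat-sided over the top 14 mm of its height: grip it there. About 100 g.
- cleat_mid: the middle-sized of three stainless steel horn cleats, standing on its foot: 122 mm long over the horns, 36 mm high, foot 56 x 19 mm. Origin: centre of the foot's underside; x along the horns, z up. Near the centre the horn bar is 16 mm wide in y, flat-sided over the top 16 mm of its height: grip it there. In neither kit: it stays.
- cleat_long: the longest of three stainless steel horn cleats, standing on its foot: 160 mm long over the horns, 44 mm high, foot 74 x 22 mm. Origin: centre of the foot's underside; x along the horns, z up. Near the centre the horn bar is 18 mm wide in y, flat-sided over the top 18 mm of its height: grip it there. About 300 g.
- lead_block: upright lead block (pulley), 51 mm high: two round-topped stainless steel cheeks with a black sheave between, on a foot plate 62 x 38 x 5 mm. Origin: centre of the foot's underside; x along the foot's long side, z up. The cheeks are 20 mm wide over all in y (axle 1 mm proud), 34 to 40 mm in x: grip them across y at 38 mm height. 200 g.
- tray_three: wooden three-bay tray, fixed: 283 x 134 mm outside, 22 mm high, walls and floor 6 mm thick, dark floor. Origin: centre of its underside, x along its length. Bays are 122 mm long in y, centred on y = 0: two wide bays (97 mm in x) centred at x = -87 and +16 mm for rowlocks, a narrow one (65 mm in x) at x = +103 mm for the shortest cleat. Fittings lie along the tray's y, either way round.
- tray_two: wooden two-bay tray, fixed: 288 x 87 mm outside, 22 mm high, walls and floor 6 mm thick, dark floor. Origin: centre of its underside, x along its length. Bays are 75 mm wide in y, centred on y = 0: the long bay (185 mm in x, centred at x = -45.5 mm) for the longest cleat, laid along x either way round; the short bay (85 mm in x, centred at x = +95.5 mm) for the lead block.
- wax_tin: shallow round metal wax tin with a paper band and a pressed lid, 74 mm diameter, 37 mm high, standing among the fittings; stays where it is. Origin: centre of its underside, z up.
- sanding_block: cork sanding block, 92 x 56 x 32 mm, lying among the fittings; stays where it is. Origin: centre of its underside, x along its length, z up.
Things that resemble listed ones, but are neither listed nor needed, are in the scene too. Leave any orange look-alike of the cleat_long alone.

How it is judged:
At the end, for the whole second after the job is handed in: Each fitting rests at its bay's centre (within, along and across tray: rowlocks 16, 16 mm, one per wide bay; shortest cleat 26, 30; longest cleat 22, 30; lead block 24, 24), underside 2 to 11 mm over the tray's underside, upright or flat within 0.12 rad, released and at rest ((((x of rowlock_a in the frame of tray_three between -0.103 and -0.071 m and y of rowlock_a in the frame of tray_three between -0.016 and 0.016 m and z of rowlock_a in the frame of tray_three between 0.002 and 0.011 m and angle between rowlock_a's own z axis and vertical below 0.12 rad) and (x of rowlock_b in the frame of tray_three between 0 and 0.032 m and y of rowlock_b in the frame of tray_three between -0.016 and 0.016 m and z of rowlock_b in the frame of tray_three between 0.002 and 0.011 m and angle between rowlock_b's own z axis and vertical below 0.12 rad)) or ((x of rowlock_b in the frame of tray_three between -0.103 and -0.071 m and y of rowlock_b in the frame of tray_three between -0.016 and 0.016 m and z of rowlock_b in the frame of tray_three between 0.002 and 0.011 m and angle between rowlock_b's own z axis and vertical below 0.12 rad) and (x of rowlock_a in the frame of tray_three between 0 and 0.032 m and y of rowlock_a in the frame of tray_three between -0.016 and 0.016 m and z of rowlock_a in the frame of tray_three between 0.002 and 0.011 m and angle between rowlock_a's own z axis and vertical below 0.12 rad))) and x of cleat_short in the frame of tray_three between 0.077 and 0.129 m and y of cleat_short in the frame of tray_three between -0.03 and 0.03 m and z of cleat_short in the frame of tray_three between 0.002 and 0.011 m and angle between each of cleat_short, cleat_long, lead_block's own z axis and vertical below 0.12 rad and x of cleat_long in the frame of tray_two between -0.0675 and -0.0235 m and y of cleat_long in the frame of tray_two between -0.03 and 0.03 m and z of cleat_long in the frame of tray_two between 0.002 and 0.011 m and x of lead_block in the frame of tray_two between 0.0715 and 0.1195 m and y of lead_block in the frame of tray_two between -0.024 and 0.024 m and z of lead_block in the frame of tray_two between 0.002 and 0.011 m and linear speed of each of rowlock_a, rowlock_b, cleat_short, cleat_long, lead_block below 0.03 m/s); the robot touches nothing.
It fails at once if the middle-sized cleat is pushed out of its place (more than 20 mm) or tipped over (distance of cleat_mid from where it was at the start of the episode above 0.02 m or angle between cleat_mid's own z axis and vertical above 0.3 rad).
It fails at once if the wax tin is pushed out of its place (more than 20 mm) or tipped over (distance of wax_tin from where it was at the start of the episode above 0.02 m or angle between wax_tin's own z axis and vertical above 0.3 rad).
It fails at once if the sanding block is pushed out of its place (more than 20 mm) or tipped over (distance of sanding_block from where it was at the start of the episode above 0.02 m or angle between sanding_block's own z axis and vertical above 0.3 rad).
It fails at once if a fitting is thrown or dropped from more than about 40 mm (it flies free of the fingers faster than 0.9 m/s) ((linear speed of rowlock_a above 0.9 m/s and contact force between rowlock_a and the fingers below 0.05 N) or (linear speed of rowlock_b above 0.9 m/s and contact force between rowlock_b and the fingers below 0.05 N) or (linear speed of cleat_short above 0.9 m/s and contact force between cleat_short and the fingers below 0.05 N) or (linear speed of cleat_long above 0.9 m/s and contact force between cleat_long and the fingers below 0.05 N) or (linear speed of lead_block above 0.9 m/s and contact force between lead_block and the fingers below 0.05 N)).
It also fails if it takes over 125 s, if anything falls off the work surface, if the arm or the gripper's body presses on something with over 40 N, if the wrist force passes 120 N, or if a joint passes its speed limit or range.

ROBOT

A 6-joint arm with a two-finger parallel gripper is mounted at the origin on the work surface. World frame = base frame: x ahead of the robot, y to its left, z up, the work surface at z = 0. Lengths are in m, angles in rad, forces in N, time in s.
With the tool pointing down it reaches from about 0.375 to 0.9 m from the base axis. Payload 3.1 kg.
Tool frame: the origin (TCP) lies between the finger pads; the fingertips stand 22 mm ahead of it and the grasp point (between the pads) lies 3 mm ahead of it; x points along the fingers, y is the direction in which the jaws open and shut, and the axes are right-handed (so a half turn about x gives the same grasp; the last joint's range is limited). The gripper opens to 85 mm and grips with 20 to 120 N. Pads are 22 mm wide; open, the fingers measure 114 mm over their backs; the gripper's body (76 mm by 85 mm) begins 54 mm behind the grasp point. The pads swing forward as they close: fully open they stand 13 mm farther back than shut.
Start: joints at [1.121, 0.527, 1.433, -0, 1.181, -0.178], TCP at [0.168, 0.602, 0.253] pointing down, gripper open.
Joint ranges: [-3.08, 3.08], [-0.75, 2.2], [0.22, 2.44], [-1.43, 4.57], [0, 2.65], [-2.85, 2.85]. Speed limits (rad/s): [2.79, 2.79, 3.14, 3.14, 3.14, 3.14].

INTERFACE

Orientations are given as a rotation vector (axis times angle).
In Python, from bench import status, vision, job_done, finder gives the robot as it stands.
- The arm moves only by the tool drive_tool, never from a script. Its argument "moves" is a list of rows, each an object with "grip": the opening, from 0 (shut) to 1 (fully open); "offset": the shift along the world's x, y, z normalised to -1 to 1, where 1 is 50 mm, a list of three; "twist": the turn about the world's z normalised to -1 to 1, where 1 is 0.15 rad. A call has exactly 10 rows; each row shifts and turns the commanded pose from where the row before left it; what a row does not reach is not made up. A row lasts 1/10 s, in which the tool goes at most 50 mm and 8.59 degrees, less where a joint would pass 70% of its speed; a pose out of reach is approached as far as the arm can. A call with a number of a shift or a turn outside -1 to 1 is refused whole. A call with a gripper value outside its range is refused whole. The fingers move at their own pace and stop on an object; "newtons" is the grip in N (left out, the last holds). Time passes only in rows, so rows that do not move let the fingers close, or fill a call up. It gives the time, the measured TCP pose, the force and the opening at its end, in the units of the state.
- status.read_state(): the state, without advancing time (a new reading comes with each control period).
- vision.capture(name): name is "scene" or "side" or "wrist"; returns the picture (400x640x3 uint8, blue, green, red); there is no depth.
- vision.camera_info(name): a dict with "K" (3x3 intrinsics, pixels), "rvec" (rotation vector, rad) and "tvec" (3), from world to camera coordinates, as OpenCV has them. Camera axes: x right, y down, z forward; pixel columns grow to the right and rows downward; lengths in m; the calibration is good to about 2 mm. A picture is of the moment at which its call begins: read the wrist's pose just before it. camera_info takes no time and is no camera call; for the wrist camera it gives the pose at the moment of the call.
- job_done(): hands the job in, once; it reports no verdict.
Trained networks look in the newest picture that a camera, given by its name, has taken for a name from the list of things; names that differ only in an ending like _2 or _b are one class to them, and where a whole thing is asked for, a point or a joint stands for the part that bears it (a point fixed in the world has none). Each returns a list of dicts, best first, with "p" (0 to 1); they miss things now and then, are a little off and sometimes report something else, mostly with a low value. They report only what shows in the picture. A call takes as long as a camera call. They do not tell look-alikes from the thing itself.
- finder.look_for(camera, label): "at" ([row, column] in pixels, amid what is visible of it).
- finder.mark_of(camera, label): "at" ([row, column] in pixels: a listed point, or the origin of a listed thing).
The state is a dict: "time_s": time; "joints": joint angles; "qd": joint speeds; "joint_efforts": joint torques, N m; "eef_pos": TCP position; "orientation": TCP orientation; "wrist_force": force on the tool from outside, world axes, zero at the start; "wrist_torque": the same for the moment, N m; "finger_gap": finger opening in m.
Only numpy, scipy, OpenCV 4.12 (cv2) and the standard library are available. Lean on these libraries where they do the work, as an engineer would, in place of code of your own. Each camera call takes 0.05 s, during which the arm holds its last target. There are 200 camera calls.

## Working session

There is one attempt and no reset: what is moved stays moved. The work goes in short steps, Python scripts to look and compute and a tool call to move; the robot and the scene stay as the last step left them, time stands still between calls to the robot, and variables do not carry over. Pictures are saved under pics/ and viewed, about 12 in all and at most 16, crops included, and the job is handed in when it is done.

Besides the shell and the picture viewer there is one more tool, called in YAML: its name, and indented under it one key for each argument. drive_tool: Moves the arm, as the interface text tells. Scaled input: -1 to 1 covers 50 mm each way for a shift and 0.15 rad each way for a turn. Its arguments: {"type":"object","properties":{"moves":{"type":"array"},"newtons":{"type":"number"}},"required":["moves"]}

```bash
mkdir -p pics; ls; cat > h.py <<'E'
import numpy as np, cv2
from bench import status, vision, job_done, finder
def ray(cam,rc,z,ci=None):
    ci=ci or vision.camera_info(cam)
    K=np.array(ci["K"]);R,_=cv2.Rodrigues(np.array(ci["rvec"],float));t=np.array(ci["tvec"],float).ravel()
    d=R.T@np.linalg.inv(K)@np.array([rc[1],rc[0],1.]);c=-R.T@t
    return c+d*(z-c[2])/d[2]
def proj(cam,p,ci=None):
    ci=ci or vision.camera_info(cam)
    q,_=cv2.projectPoints(np.array(p,float).reshape(-1,1,3),np.array(ci["rvec"],float),np.array(ci["tvec"],float),np.array(ci["K"],float),None)
    return q.reshape(-1,2)
E
python3 - <<'E'
from h import *
print(status.read_state())
for c in ["scene","side","wrist"]:
    im=vision.capture(c);cv2.imwrite(f"pics/{c}0.png",im)
    ci=vision.camera_info(c);R,_=cv2.Rodrigues(np.array(ci["rvec"],float));print(c,-R.T@np.array(ci["tvec"]).ravel(),R[2])
for c in ["scene","side"]:
  for l in ["rowlock_a","cleat_short","cleat_mid","cleat_long","lead_block","tray_three","tray_two","wax_tin","sanding_block"]:
    for d in finder.mark_of(c,l)[:4]:
        print(c,l,round(d["p"],2),np.round(d["at"]),ray(c,d["at"],0)[:2].round(3))
E
```

```text
pics
{'time_s': 0.0, 'joints': array([ 1.12049353e+00,  5.28472028e-01,  1.43391326e+00, -1.45709698e-05,
        1.18139947e+00, -1.78496603e-01]), 'qd': array([ 1.31763982e-04,  5.88048715e-05, -1.40028827e-03, -1.24622422e-03,
       -6.68470801e-05, -4.75480786e-04]), 'joint_efforts': array([-5.68580672e-04, -4.42350841e+01, -1.78023291e+01, -3.24299326e-04,
        8.51949735e-03,  1.66596055e-05]), 'eef_pos': array([0.16746933, 0.60144428, 0.25232648]), 'orientation': array([ 0.21172754,  1.56091138, -0.21501725]), 'wrist_force': array([0.45549855, 0.44945764, 0.40154136]), 'wrist_torque': array([-0.00049772,  0.00783828,  0.01777887]), 'finger_gap': 0.08529755003466552}
scene [1.13655078 0.62171885 0.60216411] [-0.65020263 -0.55723155 -0.51645866]
side [ 0.14736716 -0.70638707  0.64730083] [ 0.2863764   0.7362275  -0.61315384]
wrist [0.08672005 0.6246643  0.37355591] [ 0.31180554 -0.09030554 -0.94584471]
scene rowlock_a 0.89 [251. 225.] [ 0.648 -0.044]
scene rowlock_a 0.6 [269. 259.] [0.645 0.049]
scene cleat_short 0.81 [226. 324.] [0.454 0.05 ]
scene cleat_mid 0.7 [293. 300.]
[... 320 characters left out ...]
.57 [296. 439.] [0.498 0.346]
scene wax_tin 0.46 [268. 260.] [0.641 0.048]
scene sanding_block 0.67 [199. 254.] [ 0.471 -0.147]
side rowlock_a 0.7 [208. 412.] [ 0.649 -0.059]
side rowlock_a 0.68 [187. 392.] [0.647 0.046]
side cleat_short 0.73 [202. 331.] [0.453 0.052]
side cleat_short 0.16 [210. 412.] [ 0.643 -0.066]
side cleat_mid 0.64 [168. 375.] [0.648 0.157]
side cleat_long 0.72 [187. 324.] [0.459 0.126]
side cleat_long 0.7 [344. 284.] [ 0.205 -0.317]
side lead_block 0.54 [230. 424.] [ 0.628 -0.149]
side tray_three 0.87 [152. 316.] [0.51  0.328]
side tray_two 0.65 [308. 419.] [ 0.486 -0.346]
side wax_tin 0.78 [224. 346.] [ 0.453 -0.05 ]
side sanding_block 0.87 [249. 367.] [ 0.462 -0.155]
```

View pics/scene0.png

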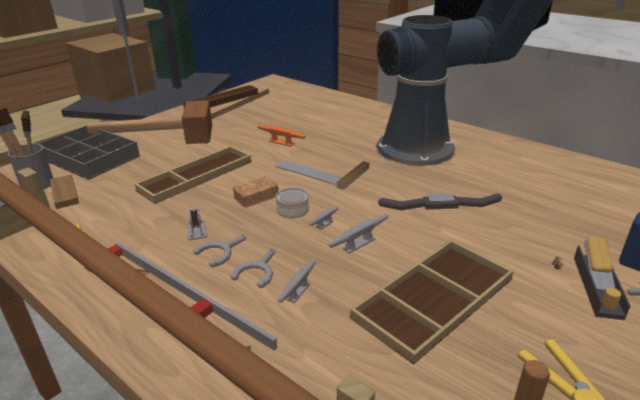

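View pics/side0.png

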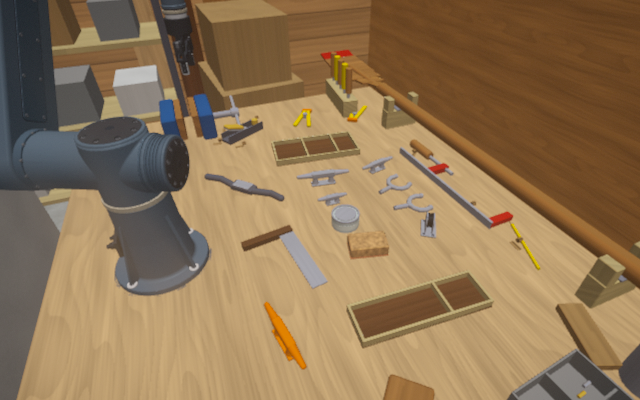

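The scene picture shows tray_three at (296,435), tray_two at (175,196), and the grey cleats: short (218,323), long (235,360), mid (283,297). It also shows the rowlocks at (250,220) and (268,258), the block at (225,196), and an orange decoy at (133,280). The side view agrees. I'll move over for close looks.

drive_tool:
  moves:
    - {"grip":1,"offset":[0.5,-0.54,0.2],"twist":0.3}
    - {"grip":1,"offset":[0.5,-0.54,0.2],"twist":0.3}
    - {"grip":1,"offset":[0.5,-0.54,0.2],"twist":0.3}
    - {"grip":1,"offset":[0.5,-0.54,0.2],"twist":0.3}
    - {"grip":1,"offset":[0.5,-0.54,0.2],"twist":0.3}
    - {"grip":1,"offset":[0.5,-0.54,0.2],"twist":0.3}
    - {"grip":1,"offset":[0.5,-0.54,0.2],"twist":0}
    - {"grip":1,"offset":[0.5,-0.54,0.2],"twist":0}
    - {"grip":1,"offset":[0.5,-0.54,0.2],"twist":0}
    - {"grip":1,"offset":[0,0,0],"twist":0}

```text
time_s: 2.05
eef_pos: [0.3965, 0.3568, 0.345]
orientation: [0.006, 1.566, -0.005]
wrist_force: [-0.7, 0.1, -0.1]
finger_gap: 0.0853
```

```bash
python3 - <<'E'
from h import *
s=status.read_state();print(s["eef_pos"],cv2.Rodrigues(s["orientation"])[0].round(3))
im=vision.capture("wrist");ci=vision.camera_info("wrist");cv2.imwrite("pics/w1.png",im);np.save("ci1.npy",ci,allow_pickle=True)
for l in ["cleat_long","tray_three"]:
    for d in finder.mark_of("wrist",l)[:3]: print(l,round(d["p"],2),np.round(d["at"]),ray("wrist",d["at"],0,ci)[:2].round(3))
E
```

```text
[0.39651009 0.35680659 0.3449745 ] [[ 0.005  0.007  1.   ]
 [ 0.001  1.    -0.007]
 [-1.     0.001  0.005]]
cleat_long 0.98 [195. 174.] [0.461 0.146]
cleat_long 0.39 [223. 305.] [0.507 0.339]
```

drive_tool:
  moves:
    - {"grip":1,"offset":[0,-0.9,0],"twist":0}
    - {"grip":1,"offset":[0,-0.9,0],"twist":0}
    - {"grip":1,"offset":[0,-0.9,0],"twist":0}
    - {"grip":1,"offset":[0,-0.9,0],"twist":0}
    - {"grip":1,"offset":[0,-0.9,0],"twist":0}
    - {"grip":1,"offset":[0,-0.9,0],"twist":0}
    - {"grip":1,"offset":[0,-0.9,0],"twist":0}
    - {"grip":1,"offset":[0,0,0],"twist":0}
    - {"grip":1,"offset":[0,0,0],"twist":0}
    - {"grip":1,"offset":[0,0,0],"twist":0}

```text
time_s: 3.2
eef_pos: [0.3923, 0.0455, 0.3431]
orientation: [0.0, 1.572, 0.001]
wrist_force: [0.3, 0.5, 0.3]
finger_gap: 0.0854
```

```bash
python3 - <<'E'
from h import *
s=status.read_state();print(s["eef_pos"],s["joints"].round(2))
im=vision.capture("wrist");ci=vision.camera_info("wrist");cv2.imwrite("pics/w2.png",im);np.save("ci2.npy",ci,allow_pickle=True)
for l in ["rowlock_a","cleat_short","cleat_mid","cleat_long","lead_block","wax_tin","sanding_block"]:
    for d in finder.mark_of("wrist",l)[:3]: print(l,round(d["p"],2),np.round(d["at"]),ray("wrist",d["at"],0,ci)[:2].round(3))
E
```

```text
[0.39232069 0.04549214 0.34305303] [-0.17  0.09  1.84  0.    1.22 -1.74]
rowlock_a 0.96 [301. 258.] [ 0.644 -0.053]
rowlock_a 0.68 [299. 314.] [0.64 0.04]
cleat_short 0.98 [190. 318.] [0.451 0.046]
cleat_mid 0.56 [301. 380.] [0.644 0.149]
cleat_mid 0.3 [228. 510.] [0.512 0.34 ]
cleat_long 0.89 [198. 385.] [0.463 0.146]
cleat_long 0.39 [228. 509.] [0.512 0.338]
lead_block 0.41 [188. 252.] [ 0.449 -0.05 ]
wax_tin 0.91 [190. 253.] [ 0.451 -0.049]
sanding_block 0.81 [198. 184.] [ 0.464 -0.151]
```

drive_tool:
  moves:
    - {"grip":1,"offset":[0,-0.9,0],"twist":0}
    - {"grip":1,"offset":[0,-0.9,0],"twist":0}
    - {"grip":1,"offset":[0,-0.9,0],"twist":0}
    - {"grip":1,"offset":[0,-0.9,0],"twist":0}
    - {"grip":1,"offset":[0,-0.9,0],"twist":0}
    - {"grip":1,"offset":[0,-0.9,0],"twist":0}
    - {"grip":1,"offset":[0,-0.9,0],"twist":0}
    - {"grip":1,"offset":[0,0,0],"twist":0}
    - {"grip":1,"offset":[0,0,0],"twist":0}
    - {"grip":1,"offset":[0,0,0],"twist":0}

```text
time_s: 4.6
eef_pos: [0.3925, -0.2697, 0.343]
orientation: [0.002, 1.572, 0.0]
wrist_force: [0.2, 1.1, 0.1]
finger_gap: 0.0853
```

```bash
python3 - <<'E'
from h import *
s=status.read_state();print(s["eef_pos"],s["joints"].round(2))
im=vision.capture("wrist");ci=vision.camera_info("wrist");cv2.imwrite("pics/w3.png",im);np.save("ci3.npy",ci,allow_pickle=True)
for l in ["lead_block","tray_two"]:
    for d in finder.mark_of("wrist",l)[:3]: print(l,round(d["p"],2),np.round(d["at"]),ray("wrist",d["at"],0,ci)[:2].round(3))
E
```

```text
[ 0.39247287 -0.26969248  0.34299026] [-0.84  0.22  1.67  0.    1.26 -2.41]
lead_block 0.67 [190. 533.] [0.453 0.047]
lead_block 0.65 [296. 390.] [ 0.633 -0.15 ]
tray_two 0.73 [212. 265.] [ 0.486 -0.347]
```

```bash
python3 - <<'E'
import cv2,numpy as np
a=cv2.imread("pics/w2.png")
cv2.imwrite("pics/w2c.png",cv2.resize(a[140:360,130:550],None,fx=1.9,fy=1.9,interpolation=3))
b=cv2.imread("pics/w1.png")[120:330,100:500];c=cv2.imread("pics/w3.png")[110:310,100:500]
cv2.imwrite("pics/w13.png",cv2.resize(np.vstack([b,c]),None,fx=1.45,fy=1.45))
E
```

```text
(no output)
```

View pics/w2c.png

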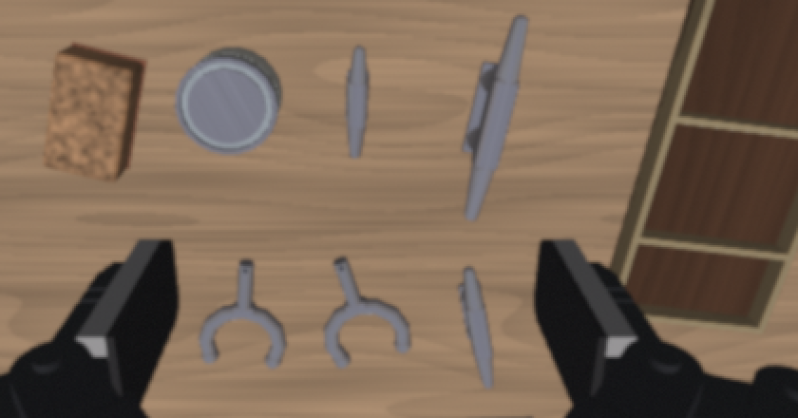

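View pics/w13.png

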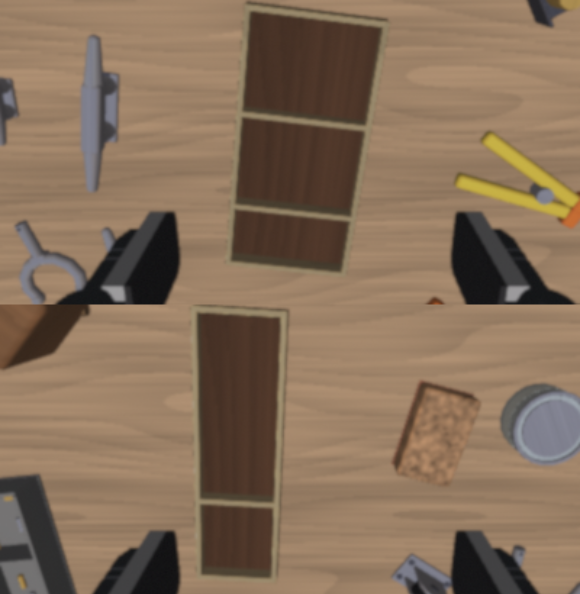

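```bash
python3 - <<'E'
from h import *
c=[None]+[np.load(f"ci{i}.npy",allow_pickle=True).item() for i in (1,2,3)]
g2=lambda u,v,z:ray("w",(140+v/1.9,130+u/1.9),z,c[2])
g1=lambda u,v,z:ray("w",(120+v/1.45,100+u/1.45),z,c[1])
g3=lambda u,v,z:ray("w",(110+(v-304.5)/1.45,100+u/1.45),z,c[3])
def tray(n,P):
    P=np.array(P)[:,:2];m=P.mean(0);a=(P[2]+P[3]-P[0]-P[1])/2;b=(P[1]-P[0]+P[2]-P[3])/2
    print(n,m.round(4),"long",np.linalg.norm(a).round(4),"wid",np.linalg.norm(b).round(4),"yaw long",np.arctan2(a[1],a[0]).round(3),"yaw wid",np.arctan2(b[1],b[0]).round(3)-1.571)
tray("three",[g1(*p,.022) for p in [(246,3),(387,20),(343,272),(230,262)]])
tray("two",[g3(*p,.022) for p in [(193,306),(288,308),(276,579),(198,578)]])
def ax(n,p,q,z,):
    p=g2(*p,z);q=g2(*q,z);d=(q-p)[:2];print(n,p[:2].round(4),q[:2].round(4),"mid",((p+q)/2)[:2].round(4),"len",np.linalg.norm(d).round(4),"yaw",np.arctan2(d[1],d[0]).round(3))
ax("long",(520,15),(472,218),.040);ax("short",(359,46),(355,156),.026);ax("mid",(468,268),(489,388),.032)
ax("rl1",(246,262),(242,360),.0065);ax("rl2",(341,260),(373,355),.0065)
for n,t in(("long",[(520,15),(472,218)]),):pass
E
```

```text
three [0.5002 0.3428] long 0.2768 wid 0.1264 yaw long -0.125 yaw wid -0.11799999999999988
two [ 0.4817 -0.3448] long 0.2855 wid 0.0845 yaw long -0.065 yaw wid -0.018999999999999906
long [0.3828 0.1566] [0.5364 0.1335] mid [0.4596 0.1451] len 0.1553 yaw -0.15
short [0.4073 0.048 ] [0.4917 0.0452] mid [0.4495 0.0466] len 0.0844 yaw -0.034
mid [0.585  0.1346] [0.703  0.1594] mid [0.644 0.147] len 0.1205 yaw 0.207
rl1 [ 0.5957 -0.0459] [ 0.6956 -0.0551] mid [ 0.6456 -0.0505] len 0.1003 yaw -0.091
rl2 [0.5937 0.0335] [0.6901 0.061 ] mid [0.6419 0.0473] len 0.1003 yaw 0.279
```

drive_tool:
  moves:
    - {"grip":1,"offset":[0.6,0.34,-0.3],"twist":0}
    - {"grip":1,"offset":[0.6,0.34,-0.3],"twist":0}
    - {"grip":1,"offset":[0.6,0.34,-0.3],"twist":0}
    - {"grip":1,"offset":[0.6,0.34,-0.3],"twist":0}
    - {"grip":1,"offset":[0.6,0.34,-0.3],"twist":0}
    - {"grip":1,"offset":[0.6,0.34,-0.3],"twist":0}
    - {"grip":1,"offset":[0.6,0.34,-0.3],"twist":0}
    - {"grip":1,"offset":[0,0,0],"twist":0}
    - {"grip":1,"offset":[0,0,0],"twist":0}
    - {"grip":1,"offset":[0,0,0],"twist":0}

```text
time_s: 5.75
eef_pos: [0.6022, -0.1517, 0.2389]
orientation: [0.001, 1.571, -0.001]
wrist_force: [-0.2, 0.6, -0.5]
finger_gap: 0.0857
```

```bash
cat > tray.py <<'E'
from h import *
from scipy.optimize import minimize
S={"three":(.1415,.067,[(-.1355,-.0385),(-.0325,.0645),(.0705,.1355)],.061),"two":(.144,.0435,[(-.138,.047),(.053,.138)],.0375)}
def lines(n):
    L,W,b,w=S[n];R=[((-L,L),W)]+[(x,w) for x in b]
    return [((x[0],-h),(x[1],-h)) for x,h in R]+[((x[0],h),(x[1],h)) for x,h in R]+[((x[0],-h),(x[0],h)) for x,h in R]+[((x[1],-h),(x[1],h)) for x,h in R]
def fit(n,pic,ci,x0):
    im=cv2.imread(pic);g=cv2.GaussianBlur(im,(0,0),1).astype(np.float32)
    G=np.sqrt((cv2.Sobel(g,cv2.CV_32F,1,0)**2+cv2.Sobel(g,cv2.CV_32F,0,1)**2).sum(2))
    pts=np.vstack([np.linspace(a,b,60) for a,b in lines(n)])
    def P(v):
        c,s=np.cos(v[2]),np.sin(v[2]);q=pts@np.array([[c,s],[-s,c]])+v[:2]
        return proj("w",np.c_[q,np.full(len(q),.022)],ci).astype(np.float32)
    best=np.array(x0)
    for sg in (3,1.5,.8):
        Gs=cv2.GaussianBlur(G,(0,0),sg)
        f=lambda v:-cv2.remap(Gs,P(v)[None,:,0].copy(),P(v)[None,:,1].copy(),1).mean()
        best=minimize(f,best,method="Nelder-Mead",options=dict(initial_simplex=best+np.array([[0,0,0],[.006,0,0],[0,.006,0],[0,0,.05]]))).x
    for q in P(best): cv2.circle(im,(int(q[0]),int(q[1])),0,(0,255,0),-1)
    return best,im
E
python3 - <<'E'
from tray import *
c1,c3=[np.load(f"ci{i}.npy",allow_pickle=True).item() for i in (1,3)]
b,i1=fit("three","pics/w1.png",c1,[.503,.342,-.12]);print(b.round(4))
b,i2=fit("two","pics/w3.png",c3,[.484,-.346,-.045]);print(b.round(4))
s=status.read_state();print(s["eef_pos"],s["joints"].round(2))
im=vision.capture("wrist");ci=vision.camera_info("wrist");np.save("ci4.npy",ci,allow_pickle=True);cv2.imwrite("pics/w4.png",im)
for l in ["lead_block"]:
    for d in finder.mark_of("wrist",l)[:3]: print(l,round(d["p"],2),np.round(d["at"]),ray("wrist",d["at"],0,ci)[:2].round(3))
top=np.hstack([i1[110:310,200:400],i2[100:300,180:380]])
cv2.imwrite("pics/m4.png",np.vstack([cv2.resize(top,(640,320)),im[60:340]]))
E
```

```text
[ 0.503   0.3417 -0.1291]
[ 0.4832 -0.3467 -0.063 ]
[ 0.60218285 -0.15168234  0.23885867] [-0.43  0.54  1.46 -0.    1.15 -2.  ]
lead_block 0.92 [196. 317.] [ 0.637 -0.152]
```

View pics/m4.png

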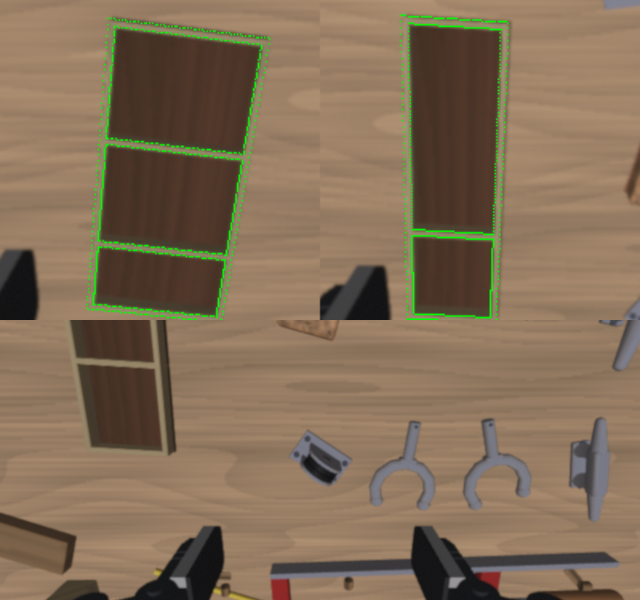

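The tray fits overlay well. The lead block shows at about (320,458), with its foot corners at (308,431), (351,461) and (292,459).

```bash
python3 - <<'E'
from h import *
ci=np.load("ci4.npy",allow_pickle=True).item()
P=np.array([ray("w",(v-260,u),.005,ci)[:2] for u,v in [(308,431),(351,461),(292,459)]]);print(P.round(4))
a=P[1]-P[0];b=P[2]-P[0];print(np.hypot(*a),np.arctan2(a[1],a[0]),np.hypot(*b),np.arctan2(b[1],b[0]),"centre",P[0]+(a+b)/2)
E
```

```text
[[ 0.6063 -0.1625]
 [ 0.6413 -0.1141]
 [ 0.6387 -0.181 ]]
0.059694910277457214 0.9437435814808698 0.03737673976120955 -0.5175907643879397 centre [ 0.64000896 -0.14756599]
```

drive_tool:
  moves:
    - {"grip":0.65,"offset":[0.11,0,-0.2],"twist":0.9}
    - {"grip":0.65,"offset":[0.11,0,-0.2],"twist":0.9}
    - {"grip":0.65,"offset":[0.11,0,-0.2],"twist":0.9}
    - {"grip":0.65,"offset":[0.11,0.03,-0.2],"twist":0.9}
    - {"grip":0.65,"offset":[0.1,0,-0.2],"twist":0.9}
    - {"grip":0.65,"offset":[0.1,0,-0.2],"twist":0.9}
    - {"grip":0.65,"offset":[0.1,0,-0.2],"twist":0.9}
    - {"grip":0.65,"offset":[0,0,-0.4],"twist":0}
    - {"grip":0.65,"offset":[0,0,0],"twist":0}
    - {"grip":0.65,"offset":[0,0,0],"twist":0}

```text
time_s: 6.85
eef_pos: [0.6433, -0.1399, 0.1484]
orientation: [-0.732, 1.464, 0.708]
wrist_force: [-0.9, 0.5, -0.5]
finger_gap: 0.0557
```

```bash
cat > look.py <<'E'
from h import *
import sys
n=sys.argv[1];s=status.read_state();R=cv2.Rodrigues(s["orientation"])[0]
print("t",s["time_s"],s["eef_pos"].round(4),"yaw",np.arctan2(R[1,2],R[0,2]).round(3),s["joints"].round(2),"gap",round(s["finger_gap"],4))
im=vision.capture("wrist");ci=vision.camera_info("wrist");np.save(f"ci_{n}.npy",ci,allow_pickle=True);cv2.imwrite(f"pics/{n}.png",im)
for l in sys.argv[2:]:
    for d in finder.mark_of("wrist",l)[:3]: print(l,round(d["p"],2),np.round(d["at"]),ray("w",d["at"],0,ci)[:2].round(4))
E
python3 look.py lb lead_block
```

```text
t 6.85 [ 0.6433 -0.1399  0.1484] yaw 0.921 [-0.37  0.69  1.43 -0.03  1.02 -2.85] gap 0.0557
lead_block 0.87 [180. 317.] [ 0.6371 -0.1508]
```

View pics/lb.png

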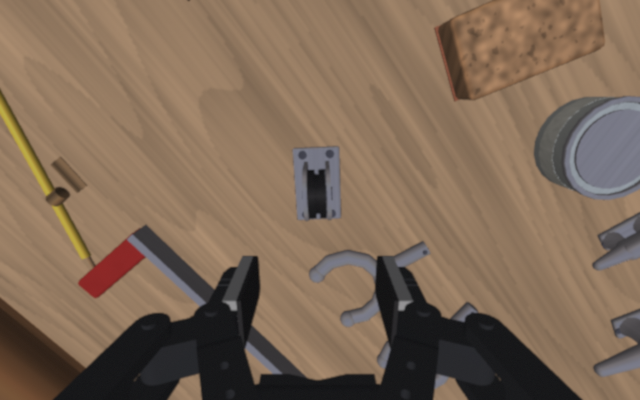

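The block is upright between the jaws, but the last joint hit its limit, so I'll take the half-turn grasp instead.

drive_tool:
  moves:
    - {"grip":0.65,"offset":[0,0,0],"twist":-1}
    - {"grip":0.65,"offset":[0,0,0],"twist":-1}
    - {"grip":0.65,"offset":[0,0,0],"twist":-1}
    - {"grip":0.65,"offset":[0,0,0],"twist":-1}
    - {"grip":0.65,"offset":[0,0,0],"twist":-1}
    - {"grip":0.65,"offset":[0,0,0],"twist":-1}
    - {"grip":0.65,"offset":[0,0,0],"twist":-1}
    - {"grip":0.65,"offset":[0,0,0],"twist":-1}
    - {"grip":0.65,"offset":[0,0,0],"twist":-1}
    - {"grip":0.65,"offset":[0,0,0],"twist":-1}

```text
time_s: 7.95
eef_pos: [0.6442, -0.14, 0.1494]
orientation: [0.459, 1.541, -0.46]
wrist_force: [-0.1, -0.6, 0.4]
finger_gap: 0.056
```

drive_tool:
  moves:
    - {"grip":0.65,"offset":[0,0,0],"twist":-1}
    - {"grip":0.65,"offset":[0,0,0],"twist":-1}
    - {"grip":0.65,"offset":[0,0,0],"twist":-1}
    - {"grip":0.65,"offset":[0,0,0],"twist":-1}
    - {"grip":0.65,"offset":[0,0,0],"twist":-1}
    - {"grip":0.65,"offset":[0,0,0],"twist":-1}
    - {"grip":0.65,"offset":[0,0,0],"twist":-1}
    - {"grip":0.65,"offset":[0,0,0],"twist":-1}
    - {"grip":0.65,"offset":[0,0,0],"twist":-1}
    - {"grip":0.65,"offset":[0,0,0],"twist":-0.7}

```text
time_s: 8.95
eef_pos: [0.6442, -0.14, 0.1494]
orientation: [1.563, 0.965, -1.535]
wrist_force: [0.2, 0.2, 0.7]
finger_gap: 0.0559
```

```bash
python3 look.py lb2 lead_block
```

```text
t 8.95 [ 0.6442 -0.14    0.1494] yaw -2.039 [-0.39  0.69  1.43  0.02  1.02  0.06] gap 0.0559
lead_block 0.72 [204. 315.] [ 0.6371 -0.1469]
```

drive_tool:
  moves:
    - {"grip":0.65,"offset":[-0.06,-0.09,0],"twist":-0.5}
    - {"grip":0.65,"offset":[-0.06,-0.09,0],"twist":-0.43}
    - {"grip":0.65,"offset":[0,0,-0.45],"twist":0}
    - {"grip":0.65,"offset":[0,0,-0.45],"twist":0}
    - {"grip":0.65,"offset":[0,0,-0.45],"twist":0}
    - {"grip":0.65,"offset":[0,0,-0.45],"twist":0}
    - {"grip":0.65,"offset":[0,0,-0.37],"twist":0}
    - {"grip":0.65,"offset":[0,0,0],"twist":0}
    - {"grip":0.5,"offset":[0,0,0],"twist":0}
    - {"grip":0.4,"offset":[0,0,0],"twist":0}
  newtons: 60

```text
time_s: 10.05
eef_pos: [0.6388, -0.1488, 0.041]
orientation: [1.656, 0.876, -1.625]
wrist_force: [-0.7, -1.0, -0.5]
finger_gap: 0.0344
```

```bash
python3 look.py lb3
```

```text
t 10.05 [ 0.6388 -0.1488  0.041 ] yaw -2.172 [-0.41  0.84  1.48  0.03  0.82  0.17] gap 0.0344
```

View pics/lb3.png

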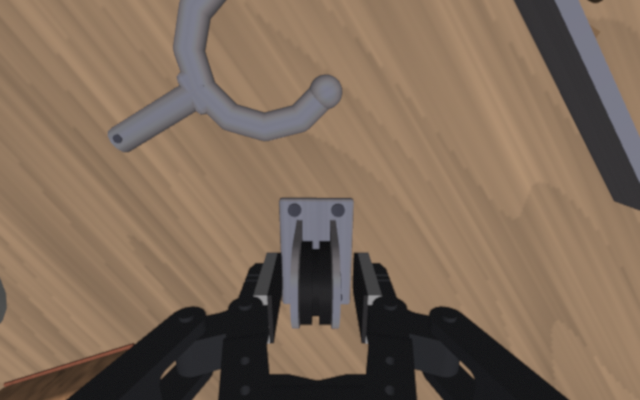

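drive_tool:
  moves:
    - {"grip":0.1,"offset":[0,0,0],"twist":0}
    - {"grip":0.0,"offset":[0,0,0],"twist":0}
    - {"grip":0,"offset":[0,0,0],"twist":0}
    - {"grip":0,"offset":[0,0,0],"twist":0}
    - {"grip":0,"offset":[0,0,0.2],"twist":0}
    - {"grip":0,"offset":[0,0,0.4],"twist":0}
    - {"grip":0,"offset":[0,0,0.5],"twist":0}
    - {"grip":0,"offset":[0,0,0.5],"twist":0}
    - {"grip":0,"offset":[0,0,0.2],"twist":0}
    - {"grip":0,"offset":[0,0,0],"twist":0}
  newtons: 60

```text
time_s: 11.1
eef_pos: [0.6386, -0.1486, 0.1311]
orientation: [1.656, 0.875, -1.625]
wrist_force: [0.1, 0.2, -2.9]
finger_gap: 0.0189
```

drive_tool:
  moves:
    - {"grip":0,"offset":[-0.15,-0.51,0],"twist":-0.86}
    - {"grip":0,"offset":[-0.15,-0.51,0],"twist":-0.86}
    - {"grip":0,"offset":[-0.15,-0.51,0],"twist":-0.86}
    - {"grip":0,"offset":[-0.15,-0.51,0],"twist":-0.86}
    - {"grip":0,"offset":[-0.15,-0.51,0],"twist":-0.86}
    - {"grip":0,"offset":[-0.15,-0.51,0],"twist":-0.86}
    - {"grip":0,"offset":[-0.15,-0.51,0],"twist":-0.86}
    - {"grip":0,"offset":[-0.15,-0.51,0],"twist":-0.86}
    - {"grip":0,"offset":[0,0,0],"twist":0}
    - {"grip":0,"offset":[0,0,0],"twist":0}

```text
time_s: 12.1
eef_pos: [0.5766, -0.3521, 0.1276]
orientation: [-2.205, 0.061, 2.165]
wrist_force: [0.2, 0.2, -1.7]
finger_gap: 0.0188
```

```bash
python3 look.py lb4 lead_block
```

```text
t 12.1 [ 0.5766 -0.3521  0.1276] yaw 3.078 [-0.72  0.74  1.4   0.02  0.99  0.9 ] gap 0.0188
lead_block 0.72 [249. 319.] [ 0.5346 -0.3487]
```

View pics/lb4.png

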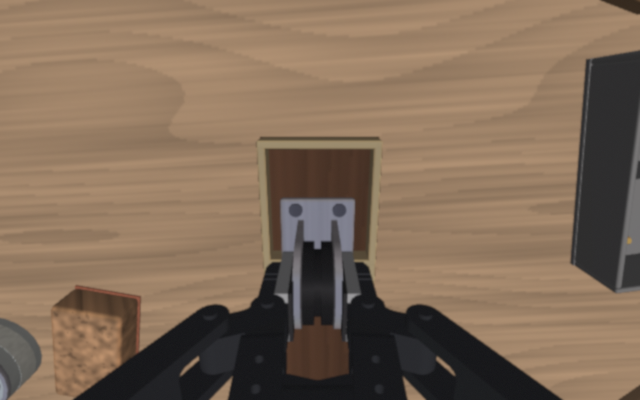

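Held upright over the short bay, so I'll lower and release.

drive_tool:
  moves:
    - {"grip":0,"offset":[0.04,0,-0.4],"twist":0}
    - {"grip":0,"offset":[0,0,-0.4],"twist":0}
    - {"grip":0,"offset":[0,0,-0.4],"twist":0}
    - {"grip":0,"offset":[0,0,-0.25],"twist":0}
    - {"grip":0,"offset":[0,0,-0.12],"twist":0}
    - {"grip":0,"offset":[0,0,0],"twist":0}
    - {"grip":0,"offset":[0,0,0],"twist":0}
    - {"grip":0,"offset":[0,0,0],"twist":0}
    - {"grip":0,"offset":[0,0,0],"twist":0}
    - {"grip":0,"offset":[0,0,0],"twist":0}

```text
time_s: 13.2
eef_pos: [0.58, -0.3526, 0.0516]
orientation: [-2.21, 0.064, 2.163]
wrist_force: [-0.9, -0.4, -2.6]
finger_gap: 0.0191
```

drive_tool:
  moves:
    - {"grip":0,"offset":[0,0,-0.08],"twist":0}
    - {"grip":0,"offset":[0,0,0],"twist":0}
    - {"grip":0.3,"offset":[0,0,0],"twist":0}
    - {"grip":0.5,"offset":[0,0,0],"twist":0}
    - {"grip":0.5,"offset":[0,0,0],"twist":0}
    - {"grip":0.5,"offset":[0,0,0.5],"twist":0}
    - {"grip":0.5,"offset":[0,0,0.9],"twist":0}
    - {"grip":0.5,"offset":[0,0,0.9],"twist":0}
    - {"grip":0.5,"offset":[0,0,0],"twist":0}
    - {"grip":0.5,"offset":[0,0,0],"twist":0}

```text
time_s: 14.2
eef_pos: [0.5804, -0.3527, 0.1638]
orientation: [-2.213, 0.065, 2.162]
wrist_force: [-0.3, 0.2, 0.5]
finger_gap: 0.043
```

drive_tool:
  moves:
    - {"grip":0.6,"offset":[-0.24,0.9,0],"twist":-0.06}
    - {"grip":0.6,"offset":[-0.24,0.9,0],"twist":-0.06}
    - {"grip":0.6,"offset":[-0.24,0.9,0],"twist":-0.06}
    - {"grip":0.6,"offset":[-0.24,0.9,0],"twist":-0.06}
    - {"grip":0.6,"offset":[-0.24,0.9,0],"twist":-0.06}
    - {"grip":0.6,"offset":[-0.24,0.9,0],"twist":-0.06}
    - {"grip":0.6,"offset":[-0.24,0.9,0],"twist":-0.06}
    - {"grip":0.6,"offset":[-0.24,0.9,0],"twist":-0.06}
    - {"grip":0.6,"offset":[-0.24,0.9,0],"twist":-0.06}
    - {"grip":0.6,"offset":[-0.24,0.9,0],"twist":-0.06}

```text
time_s: 15.2
eef_pos: [0.4577, 0.0993, 0.1605]
orientation: [-2.157, 0.16, 2.121]
wrist_force: [-0.0, 0.1, 0.3]
finger_gap: 0.0512
```

drive_tool:
  moves:
    - {"grip":0.6,"offset":[0,0.9,0],"twist":0}
    - {"grip":0.6,"offset":[0,0,0],"twist":0}
    - {"grip":0.6,"offset":[0,0,0],"twist":0}
    - {"grip":0.6,"offset":[0,0,0],"twist":0}
    - {"grip":0.6,"offset":[0,0,0],"twist":0}
    - {"grip":0.6,"offset":[0,0,0],"twist":0}
    - {"grip":0.6,"offset":[0,0,0],"twist":0}
    - {"grip":0.6,"offset":[0,0,0],"twist":0}
    - {"grip":0.6,"offset":[0,0,0],"twist":0}
    - {"grip":0.6,"offset":[0,0,0],"twist":0}

```text
time_s: 16.2
eef_pos: [0.4599, 0.1426, 0.162]
orientation: [-2.162, 0.159, 2.117]
wrist_force: [-0.1, -0.0, 0.0]
finger_gap: 0.0513
```

```bash
python3 look.py cl1 cleat_long; python3 - <<'E'
from h import *
for c in ("scene","side"):
    cv2.imwrite(f"pics/{c}1.png",vision.capture(c))
    for d in finder.mark_of(c,"lead_block")[:2]: print(c,d["p"],ray(c,d["at"],.006).round(4))
E
```

```text
t 16.2 [0.4599 0.1426 0.162 ] yaw 2.988 [0.07 0.48 1.89 0.   0.75 1.79] gap 0.0513
cleat_long 0.7 [190. 316.] [0.4593 0.145 ]
scene 0.78 [ 0.574  -0.3658  0.006 ]
scene 0.44 [ 0.485  -0.1272  0.006 ]
side 0.82 [ 0.5811 -0.3466  0.006 ]
```

View pics/cl1.png

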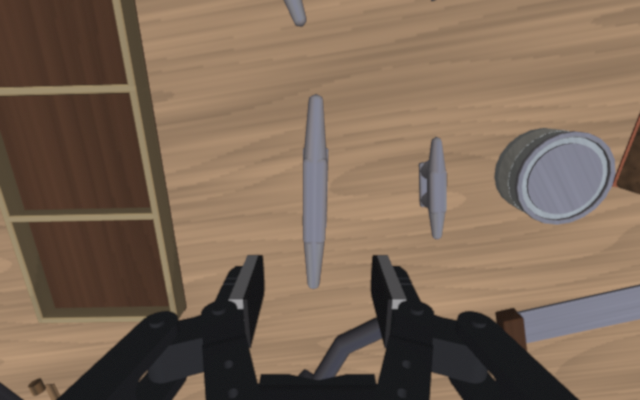

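drive_tool:
  moves:
    - {"grip":0.6,"offset":[-0.02,0.04,-0.5],"twist":0}
    - {"grip":0.6,"offset":[0,0,-0.5],"twist":0}
    - {"grip":0.6,"offset":[0,0,-0.5],"twist":0}
    - {"grip":0.6,"offset":[0,0,-0.5],"twist":0}
    - {"grip":0.6,"offset":[0,0,-0.4],"twist":0}
    - {"grip":0.5,"offset":[0,0,0],"twist":0}
    - {"grip":0.3,"offset":[0,0,0],"twist":0}
    - {"grip":0.0,"offset":[0,0,0],"twist":0}
    - {"grip":0.0,"offset":[0,0,0],"twist":0}
    - {"grip":0.0,"offset":[0,0,0],"twist":0}
  newtons: 80

```text
time_s: 17.5
eef_pos: [0.4593, 0.1448, 0.0428]
orientation: [-2.163, 0.158, 2.115]
wrist_force: [0.7, 1.2, 2.4]
finger_gap: 0.0169
```

drive_tool:
  moves:
    - {"grip":0,"offset":[0,0,0],"twist":0}
    - {"grip":0,"offset":[0,0,0.2],"twist":0}
    - {"grip":0,"offset":[0,0,0.4],"twist":0}
    - {"grip":0,"offset":[0,0,0.6],"twist":0}
    - {"grip":0,"offset":[0,0,0.6],"twist":0}
    - {"grip":0,"offset":[0,0,0.2],"twist":0}
    - {"grip":0,"offset":[0,-0.3,0],"twist":0}
    - {"grip":0,"offset":[0,-0.6,0],"twist":0}
    - {"grip":0,"offset":[0,-0.6,0],"twist":0}
    - {"grip":0,"offset":[0,-0.7,0],"twist":0}

```text
time_s: 18.5
eef_pos: [0.458, 0.0342, 0.1415]
orientation: [-2.161, 0.157, 2.119]
wrist_force: [0.8, -1.6, -1.8]
finger_gap: 0.0173
```

drive_tool:
  moves:
    - {"grip":0,"offset":[-0.06,-0.9,0],"twist":0.1}
    - {"grip":0,"offset":[-0.06,-0.9,0],"twist":0.1}
    - {"grip":0,"offset":[-0.06,-0.9,0],"twist":0.1}
    - {"grip":0,"offset":[-0.06,-0.9,0],"twist":0.1}
    - {"grip":0,"offset":[-0.06,-0.9,0],"twist":0.1}
    - {"grip":0,"offset":[-0.06,-0.9,0],"twist":0.1}
    - {"grip":0,"offset":[-0.06,-0.9,0],"twist":0}
    - {"grip":0,"offset":[0,-0.9,0],"twist":0}
    - {"grip":0,"offset":[0,-0.4,0],"twist":0}
    - {"grip":0,"offset":[0,0,0],"twist":0}

```text
time_s: 19.5
eef_pos: [0.4377, -0.3492, 0.1413]
orientation: [-2.209, 0.07, 2.162]
wrist_force: [-0.3, 0.3, -1.9]
finger_gap: 0.017
```

```bash
python3 look.py cl2 cleat_long
```

```text
t 19.5 [ 0.4377 -0.3492  0.1413] yaw 3.075 [-0.88  0.59  1.71  0.03  0.83  0.74] gap 0.017
cleat_long 0.6 [246. 315.] [ 0.3911 -0.3405]
```

View pics/cl2.png

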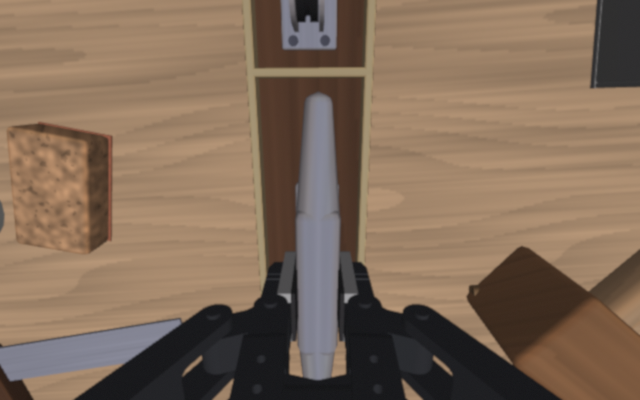

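drive_tool:
  moves:
    - {"grip":0,"offset":[0,0.08,-0.4],"twist":0}
    - {"grip":0,"offset":[0,0,-0.5],"twist":0}
    - {"grip":0,"offset":[0,0,-0.5],"twist":0}
    - {"grip":0,"offset":[0,0,-0.3],"twist":0}
    - {"grip":0,"offset":[0,0,-0.12],"twist":0}
    - {"grip":0,"offset":[0,0,0],"twist":0}
    - {"grip":0,"offset":[0,0,0],"twist":0}
    - {"grip":0,"offset":[0,0,0],"twist":0}
    - {"grip":0,"offset":[0,0,0],"twist":0}
    - {"grip":0,"offset":[0,0,0],"twist":0}

```text
time_s: 20.6
eef_pos: [0.438, -0.3415, 0.0515]
orientation: [-2.21, 0.064, 2.164]
wrist_force: [0.4, 0.2, -2.4]
finger_gap: 0.0171
```

drive_tool:
  moves:
    - {"grip":0,"offset":[0,0,-0.05],"twist":0}
    - {"grip":0,"offset":[0,0,0],"twist":0}
    - {"grip":0.3,"offset":[0,0,0],"twist":0}
    - {"grip":0.5,"offset":[0,0,0],"twist":0}
    - {"grip":0.5,"offset":[0,0,0],"twist":0}
    - {"grip":0.5,"offset":[0,0,0.5],"twist":0}
    - {"grip":0.5,"offset":[0,0,0.9],"twist":0}
    - {"grip":0.5,"offset":[0,0,0.6],"twist":0}
    - {"grip":0.5,"offset":[0,0.4,0],"twist":0}
    - {"grip":0.5,"offset":[0,0.6,0],"twist":0}

```text
time_s: 21.6
eef_pos: [0.4389, -0.2932, 0.15]
orientation: [-2.214, 0.07, 2.161]
wrist_force: [0.1, 1.1, -0.4]
finger_gap: 0.0429
```

drive_tool:
  moves:
    - {"grip":0.5,"offset":[0.06,0.9,0],"twist":0.1}
    - {"grip":0.5,"offset":[0.06,0.9,0],"twist":0.1}
    - {"grip":0.5,"offset":[0.06,0.9,0],"twist":0}
    - {"grip":0.5,"offset":[0.06,0.9,0],"twist":0}
    - {"grip":0.5,"offset":[0,0.9,0],"twist":0}
    - {"grip":0.5,"offset":[0,0.9,0],"twist":0}
    - {"grip":0.5,"offset":[0,0.9,0],"twist":0}
    - {"grip":0.5,"offset":[0,0.46,0],"twist":0}
    - {"grip":0.5,"offset":[0,0,0],"twist":0}
    - {"grip":0.5,"offset":[0,0,0],"twist":0}

```text
time_s: 22.6
eef_pos: [0.4499, 0.0469, 0.1485]
orientation: [-2.226, 0.028, 2.18]
wrist_force: [0.0, 0.5, 0.7]
finger_gap: 0.0426
```

```bash
python3 look.py cs1 cleat_short
```

```text
t 22.6 [0.4499 0.0469 0.1485] yaw 3.11 [-0.15  0.48  1.97  0.01  0.68  1.44] gap 0.0426
cleat_short 0.76 [193. 319.] [0.4502 0.0453]
```

View pics/cs1.png

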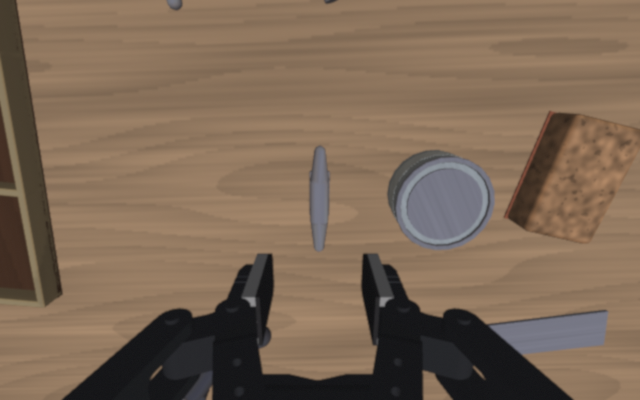

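drive_tool:
  moves:
    - {"grip":0.5,"offset":[0,-0.02,-0.5],"twist":0}
    - {"grip":0.5,"offset":[0,0,-0.5],"twist":0}
    - {"grip":0.5,"offset":[0,0,-0.5],"twist":0}
    - {"grip":0.5,"offset":[0,0,-0.5],"twist":0}
    - {"grip":0.5,"offset":[0,0,-0.34],"twist":0}
    - {"grip":0.5,"offset":[0,0,0],"twist":0}
    - {"grip":0.3,"offset":[0,0,0],"twist":0}
    - {"grip":0.0,"offset":[0,0,0],"twist":0}
    - {"grip":0.0,"offset":[0,0,0],"twist":0}
    - {"grip":0.0,"offset":[0,0,0],"twist":0}
  newtons: 60

```text
time_s: 23.7
eef_pos: [0.4504, 0.0455, 0.0323]
orientation: [-2.227, 0.03, 2.177]
wrist_force: [-0.5, -1.8, 3.2]
finger_gap: 0.0132
```

drive_tool:
  moves:
    - {"grip":0,"offset":[0,0,0],"twist":0}
    - {"grip":0,"offset":[0,0,0.3],"twist":0}
    - {"grip":0,"offset":[0,0,0.6],"twist":0}
    - {"grip":0,"offset":[0,0,0.7],"twist":0}
    - {"grip":0,"offset":[0,0,0.4],"twist":0}
    - {"grip":0,"offset":[0,0,0],"twist":0.5}
    - {"grip":0,"offset":[0,0,0],"twist":0.8}
    - {"grip":0,"offset":[0,0,0],"twist":0.8}
    - {"grip":0,"offset":[0,0,0],"twist":0.8}
    - {"grip":0,"offset":[0,0,0],"twist":0.8}

```text
time_s: 24.7
eef_pos: [0.4494, 0.046, 0.1315]
orientation: [1.947, 0.532, -1.911]
wrist_force: [-0.4, 0.6, -1.9]
finger_gap: 0.0127
```

drive_tool:
  moves:
    - {"grip":0,"offset":[0.3,0.6,0],"twist":0.8}
    - {"grip":0,"offset":[0.4,0.7,0],"twist":0.8}
    - {"grip":0,"offset":[0.4,0.8,0],"twist":0.8}
    - {"grip":0,"offset":[0.4,0.8,0],"twist":0.8}
    - {"grip":0,"offset":[0.4,0.7,0],"twist":0.8}
    - {"grip":0,"offset":[0.4,0.7,0],"twist":0.8}
    - {"grip":0,"offset":[0.4,0.7,0],"twist":0.8}
    - {"grip":0,"offset":[0.4,0.66,0],"twist":0.52}
    - {"grip":0,"offset":[0,0,0],"twist":0}
    - {"grip":0,"offset":[0,0,0],"twist":0}

```text
time_s: 25.7
eef_pos: [0.6038, 0.3294, 0.1306]
orientation: [1.316, 1.165, -1.3]
wrist_force: [-0.2, 0.3, -0.8]
finger_gap: 0.0128
```

```bash
python3 look.py cs2 cleat_short
```

```text
t 25.7 [0.6038 0.3294 0.1306] yaw -1.7 [0.33 0.75 1.36 0.02 1.03 0.45] gap 0.0128
cleat_short 0.96 [259. 317.] [0.5947 0.276 ]
```

View pics/cs2.png

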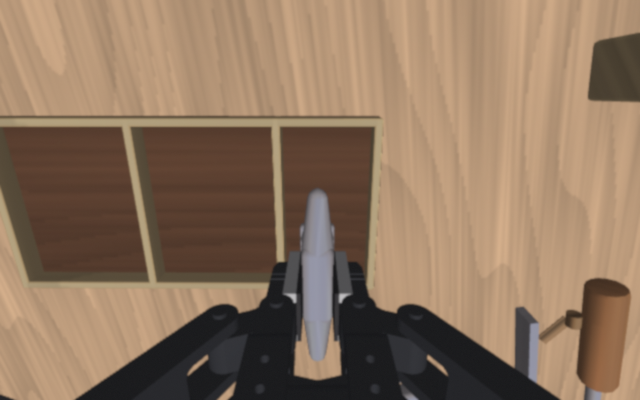

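drive_tool:
  moves:
    - {"grip":0,"offset":[0.02,-0.02,-0.4],"twist":0}
    - {"grip":0,"offset":[0,0,-0.5],"twist":0}
    - {"grip":0,"offset":[0,0,-0.5],"twist":0}
    - {"grip":0,"offset":[0,0,-0.3],"twist":0}
    - {"grip":0,"offset":[0,0,-0.15],"twist":0}
    - {"grip":0,"offset":[0,0,0],"twist":0}
    - {"grip":0,"offset":[0,0,0],"twist":0}
    - {"grip":0,"offset":[0,0,0],"twist":0}
    - {"grip":0,"offset":[0,0,0],"twist":0}
    - {"grip":0,"offset":[0,0,0],"twist":0}

```text
time_s: 26.8
eef_pos: [0.6059, 0.3278, 0.0391]
orientation: [1.319, 1.163, -1.299]
wrist_force: [0.1, 0.1, -1.1]
finger_gap: 0.0128
```

drive_tool:
  moves:
    - {"grip":0.15,"offset":[0,0,0],"twist":0}
    - {"grip":0.27,"offset":[0,0,0],"twist":0}
    - {"grip":0.27,"offset":[0,0,0],"twist":0}
    - {"grip":0.27,"offset":[0,0,0],"twist":0}
    - {"grip":0.27,"offset":[0,0,0.5],"twist":0}
    - {"grip":0.4,"offset":[0,0,0.9],"twist":0}
    - {"grip":0.4,"offset":[0,0,0.8],"twist":0}
    - {"grip":0.4,"offset":[0,-0.3,0],"twist":-0.7}
    - {"grip":0.4,"offset":[0,-0.5,0],"twist":-0.8}
    - {"grip":0.4,"offset":[0,-0.5,0],"twist":-0.8}

```text
time_s: 27.8
eef_pos: [0.6058, 0.2625, 0.1497]
orientation: [1.571, 0.959, -1.543]
wrist_force: [-0.1, -1.7, -0.6]
finger_gap: 0.0337
```

drive_tool:
  moves:
    - {"grip":0.4,"offset":[0.02,-0.7,0],"twist":-0.8}
    - {"grip":0.4,"offset":[0.02,-0.7,0],"twist":-0.8}
    - {"grip":0.4,"offset":[0.02,-0.7,0],"twist":-0.8}
    - {"grip":0.4,"offset":[0.02,-0.7,0],"twist":-0.8}
    - {"grip":0.4,"offset":[0.02,-0.7,0],"twist":-0.8}
    - {"grip":0.4,"offset":[0.02,-0.7,0],"twist":-0.8}
    - {"grip":0.4,"offset":[0.02,-0.26,0],"twist":-0.65}
    - {"grip":0.4,"offset":[0,0,0],"twist":0}
    - {"grip":0.4,"offset":[0,0,0],"twist":0}
    - {"grip":0.4,"offset":[0,0,0],"twist":0}

```text
time_s: 28.8
eef_pos: [0.6126, 0.0408, 0.1489]
orientation: [2.095, 0.302, -2.055]
wrist_force: [-0.5, 0.3, -0.6]
finger_gap: 0.0341
```

```bash
python3 look.py r1 rowlock_a
```

```text
t 28.8 [0.6126 0.0408 0.1489] yaw -2.862 [-0.12  0.64  1.56  0.02  0.92  1.16] gap 0.0341
rowlock_a 0.97 [158. 316.] [0.6408 0.0517]
rowlock_a 0.64 [186. 432.] [ 0.6457 -0.0492]
```

View pics/r1.png

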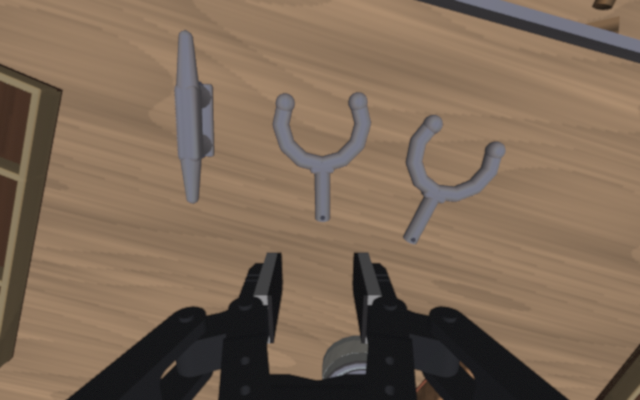

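```bash
python3 - <<'E'
from h import *
ci=np.load("ci_r1.npy",allow_pickle=True).item()
for tip,h in (((322,219),((285,101),(358,101))),((411,241),((432,123),(496,149)))):
    t=ray("w",tip[::-1],.0065,ci)[:2];a,b=[ray("w",q[::-1],.0065,ci)[:2] for q in h]
    m=(a+b)/2;d=m-t;u=d/np.hypot(*d);print(t.round(4),"len",np.hypot(*d),"yaw",np.arctan2(*d[::-1]),"grip",(t+.022*u).round(4),"ctr",(t+.051*u).round(4))
E
```

```text
[0.5931 0.0323] len 0.09683866307551538 yaw 0.2878328594256902 grip [0.6142 0.0385] ctr [0.642  0.0467]
[ 0.595  -0.0482] len 0.0969006166040184 yaw -0.08101437198286134 grip [ 0.6169 -0.05  ] ctr [ 0.6458 -0.0524]
```

drive_tool:
  moves:
    - {"grip":0.4,"offset":[0.03,-0.046,-0.5],"twist":0}
    - {"grip":0.4,"offset":[0,0,-0.5],"twist":0}
    - {"grip":0.4,"offset":[0,0,-0.5],"twist":0}
    - {"grip":0.4,"offset":[0,0,-0.5],"twist":0}
    - {"grip":0.4,"offset":[0,0,-0.44],"twist":0}
    - {"grip":0.4,"offset":[0,0,0],"twist":0}
    - {"grip":0.2,"offset":[0,0,0],"twist":0}
    - {"grip":0.0,"offset":[0,0,0],"twist":0}
    - {"grip":0.0,"offset":[0,0,0],"twist":0}
    - {"grip":0.0,"offset":[0,0,0],"twist":0}
  newtons: 100

```text
time_s: 29.9
eef_pos: [0.615, 0.0377, 0.0282]
orientation: [2.099, 0.299, -2.054]
wrist_force: [0.2, 1.4, 2.3]
finger_gap: 0.008
```

```bash
python3 look.py r2 rowlock_a; python3 - <<'E'
import cv2,numpy as np
from h import *
a=cv2.imread("pics/r2.png")[120:360,170:470]
s=vision.capture("scene");p=proj("scene",[.62,.04,.02])[0].astype(int);q=vision.capture("side");r=proj("side",[.62,.04,.02])[0].astype(int)
f=lambda im,p:cv2.resize(im[p[1]-45:p[1]+45,p[0]-60:p[0]+60],(400,300),interpolation=3)
cv2.imwrite("pics/m5.png",np.vstack([np.hstack([f(s,p),f(q,r)]),cv2.resize(a,(800,640))[:300]]))
E
```

```text
t 29.9 [0.615  0.0377 0.0282] yaw -2.864 [-0.13  0.82  1.61  0.02  0.69  1.15] gap 0.008
rowlock_a 0.92 [209. 316.] [0.642  0.0463]
rowlock_a 0.88 [251. 503.] [ 0.6464 -0.0497]
```

View pics/m5.png

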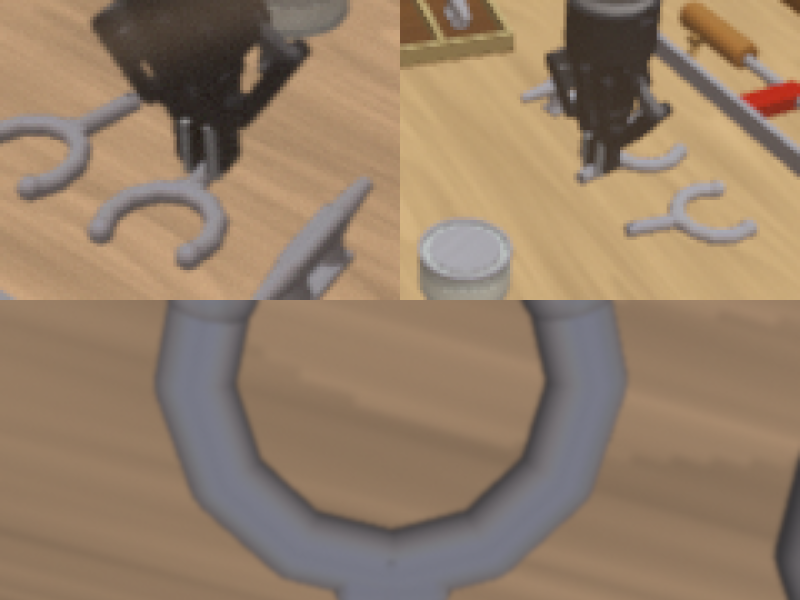

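drive_tool:
  moves:
    - {"grip":0.2,"offset":[0,0,0],"twist":0}
    - {"grip":0.25,"offset":[0,0,0],"twist":0}
    - {"grip":0.25,"offset":[0,0,-0.05],"twist":0}
    - {"grip":0.25,"offset":[0,0,-0.05],"twist":0}
    - {"grip":0.25,"offset":[0,0,0],"twist":0}
    - {"grip":0.1,"offset":[0,0,0],"twist":0}
    - {"grip":0.0,"offset":[0,0,0],"twist":0}
    - {"grip":0.0,"offset":[0,0,0],"twist":0}
    - {"grip":0.0,"offset":[0,0,0],"twist":0}
    - {"grip":0.0,"offset":[0,0,0],"twist":0}
  newtons: 100

```text
time_s: 31.1
eef_pos: [0.615, 0.0367, 0.0228]
orientation: [2.098, 0.298, -2.054]
wrist_force: [-1.0, -0.9, 7.2]
finger_gap: 0.0091
```

drive_tool:
  moves:
    - {"grip":0,"offset":[0,0,0.1],"twist":0}
    - {"grip":0,"offset":[0,0,0.1],"twist":0}
    - {"grip":0,"offset":[0,0,0.1],"twist":0}
    - {"grip":0,"offset":[0,0,0.1],"twist":0}
    - {"grip":0,"offset":[0,0,0.1],"twist":0}
    - {"grip":0,"offset":[0,0,0.1],"twist":0}
    - {"grip":0,"offset":[0,0,0],"twist":0}
    - {"grip":0,"offset":[0,0,0],"twist":0}
    - {"grip":0,"offset":[0,0,0],"twist":0}
    - {"grip":0,"offset":[0,0,0],"twist":0}

```text
time_s: 32.1
eef_pos: [0.6141, 0.0375, 0.0516]
orientation: [2.096, 0.3, -2.057]
wrist_force: [0.2, -0.1, -2.5]
finger_gap: 0.009
```

```bash
python3 look.py r3 rowlock_a; python3 - <<'E'
import cv2,numpy as np
from h import *
a=cv2.imread("pics/r3.png")[60:360,120:520]
s=vision.capture("scene");p=proj("scene",[.63,.04,.05])[0].astype(int);q=vision.capture("side");r=proj("side",[.63,.04,.05])[0].astype(int)
f=lambda im,p:cv2.resize(im[p[1]-45:p[1]+45,p[0]-60:p[0]+60],(400,300),interpolation=3)
cv2.imwrite("pics/m6.png",np.vstack([np.hstack([f(s,p),f(q,r)]),np.hstack([a[:,:400],a[:,:400]*0])]))
E
```

```text
t 32.1 [0.6141 0.0375 0.0516] yaw -2.864 [-0.13  0.78  1.6   0.02  0.74  1.15] gap 0.009
rowlock_a 0.85 [209. 315.] [0.6328 0.0446]
rowlock_a 0.75 [230. 481.] [ 0.6463 -0.0493]
```

View pics/m6.png

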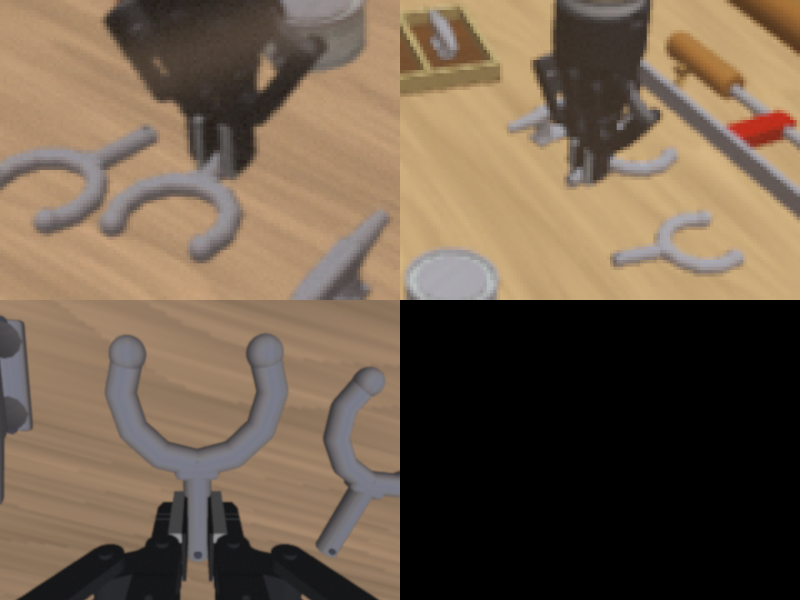

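The rowlock is lifted level (2.5 N of weight, pin between the pads). I'll carry it to the middle bay.

drive_tool:
  moves:
    - {"grip":0,"offset":[0,0,0.5],"twist":0}
    - {"grip":0,"offset":[0,0,0.6],"twist":0}
    - {"grip":0,"offset":[0,0,0.3],"twist":0}
    - {"grip":0,"offset":[-0.1,0.3,0],"twist":0.4}
    - {"grip":0,"offset":[-0.2,0.5,0],"twist":0.6}
    - {"grip":0,"offset":[-0.2,0.5,0],"twist":0.6}
    - {"grip":0,"offset":[-0.2,0.5,0],"twist":0.6}
    - {"grip":0,"offset":[-0.2,0.5,0],"twist":0.6}
    - {"grip":0,"offset":[-0.2,0.5,0],"twist":0.6}
    - {"grip":0,"offset":[-0.2,0.5,0],"twist":0.6}

```text
time_s: 33.3
eef_pos: [0.5486, 0.2033, 0.1217]
orientation: [1.715, 0.815, -1.686]
wrist_force: [0.6, -0.0, -3.3]
finger_gap: 0.0089
```

drive_tool:
  moves:
    - {"grip":0,"offset":[-0.2,0.5,0],"twist":0.6}
    - {"grip":0,"offset":[-0.2,0.5,0],"twist":0.6}
    - {"grip":0,"offset":[-0.2,0.5,0],"twist":0.6}
    - {"grip":0,"offset":[-0.1,0.4,0],"twist":0.6}
    - {"grip":0,"offset":[-0.1,0.26,0],"twist":0.6}
    - {"grip":0,"offset":[-0.08,0,0],"twist":0.76}
    - {"grip":0,"offset":[0,0,0],"twist":0}
    - {"grip":0,"offset":[0,0,0],"twist":0}
    - {"grip":0,"offset":[0,0,0],"twist":0}
    - {"grip":0,"offset":[0,0,0],"twist":0}

```text
time_s: 34.3
eef_pos: [0.5056, 0.31, 0.1219]
orientation: [1.319, 1.163, -1.299]
wrist_force: [-0.3, -0.1, -3.9]
finger_gap: 0.0089
```

```bash
cat > held.py <<'E'
# origin of a held rowlock: intersect finder ray at the height of underside
from h import *
import sys
zp=float(sys.argv[1]);tx,ty=float(sys.argv[2]),float(sys.argv[3])
s=status.read_state();im=vision.capture("wrist");ci=vision.camera_info("wrist");cv2.imwrite("pics/"+sys.argv[4]+".png",im)
R=cv2.Rodrigues(s["orientation"])[0];print(s["eef_pos"].round(4),"yaw",np.arctan2(R[1,2],R[0,2]).round(3))
z=s["eef_pos"][2]-zp
for d in finder.mark_of("wrist","rowlock_a")[:2]:
    p=ray("w",d["at"],z,ci)[:2];c,sn=np.cos(-.129),np.sin(-.129);e=p-[tx,ty]
    print(round(d["p"],2),np.round(d["at"]),p.round(4),"err tray frame",(c*e[0]+sn*e[1]).round(4),(-sn*e[0]+c*e[1]).round(4))
E
python3 held.py .0228 .5189 .3396 r4
```

```text
[0.5056 0.31   0.1219] yaw -1.702
0.96 [211. 315.] [0.5081 0.3394] err tray frame -0.0107 -0.0015
```

drive_tool:
  moves:
    - {"grip":0,"offset":[0.2,0.02,-0.2],"twist":0}
    - {"grip":0,"offset":[0,0,-0.45],"twist":0}
    - {"grip":0,"offset":[0,0,-0.45],"twist":0}
    - {"grip":0,"offset":[0,0,-0.4],"twist":0}
    - {"grip":0,"offset":[0,0,-0.2],"twist":0}
    - {"grip":0,"offset":[0,0,-0.1],"twist":0}
    - {"grip":0,"offset":[0,0,0],"twist":0}
    - {"grip":0,"offset":[0,0,0],"twist":0}
    - {"grip":0,"offset":[0,0,0],"twist":0}
    - {"grip":0,"offset":[0,0,0],"twist":0}

```text
time_s: 35.4
eef_pos: [0.5158, 0.3116, 0.0328]
orientation: [1.318, 1.164, -1.296]
wrist_force: [-1.3, 0.2, -2.9]
finger_gap: 0.0088
```

```bash
python3 held.py .0228 .5189 .3396 r5
```

```text
[0.5158 0.3116 0.0328] yaw -1.7
0.96 [208. 315.] [0.5184 0.3424] err tray frame -0.0009 0.0027
```

drive_tool:
  moves:
    - {"grip":0,"offset":[0,0,-0.06],"twist":0}
    - {"grip":0,"offset":[0,0,0],"twist":0}
    - {"grip":0.15,"offset":[0,0,0],"twist":0}
    - {"grip":0.3,"offset":[0,0,0],"twist":0}
    - {"grip":0.3,"offset":[0,0,0],"twist":0}
    - {"grip":0.3,"offset":[0,0,0.4],"twist":0}
    - {"grip":0.4,"offset":[0,0,0.9],"twist":0}
    - {"grip":0.4,"offset":[0,0,0.9],"twist":0}
    - {"grip":0.4,"offset":[0.1,-0.3,0],"twist":-0.7}
    - {"grip":0.4,"offset":[0.1,-0.5,0],"twist":-0.8}

```text
time_s: 36.5
eef_pos: [0.5266, 0.2727, 0.1415]
orientation: [1.487, 1.035, -1.453]
wrist_force: [0.5, 0.1, 0.4]
finger_gap: 0.0339
```

drive_tool:
  moves:
    - {"grip":0.4,"offset":[0.2,-0.8,0],"twist":-0.9}
    - {"grip":0.4,"offset":[0.2,-0.8,0],"twist":-0.9}
    - {"grip":0.4,"offset":[0.2,-0.8,0],"twist":-0.9}
    - {"grip":0.4,"offset":[0.2,-0.8,0],"twist":-0.9}
    - {"grip":0.4,"offset":[0.2,-0.8,0],"twist":-0.9}
    - {"grip":0.4,"offset":[0.2,-0.8,0],"twist":-0.9}
    - {"grip":0.4,"offset":[0.2,-0.8,0],"twist":-0.9}
    - {"grip":0.4,"offset":[0.2,-0.8,0],"twist":-0.9}
    - {"grip":0.4,"offset":[0.2,0,0],"twist":-0.9}
    - {"grip":0.4,"offset":[0,0,0],"twist":-0.6}

```text
time_s: 37.5
eef_pos: [0.6169, -0.0509, 0.1393]
orientation: [-2.195, 0.099, 2.144]
wrist_force: [-0.1, -0.0, 0.2]
finger_gap: 0.0342
```

```bash
python3 look.py r6 rowlock_a; python3 - <<'E'
from h import *
# bright/grey segmentation of the rowlock in front of the jaws: PCA symmetry axis
im=cv2.imread("pics/r6.png");ci=np.load("ci_r6.npy",allow_pickle=True).item()
hsv=cv2.cvtColor(im,cv2.COLOR_BGR2HSV);m=((hsv[...,1]<70)&(hsv[...,2]>70)).astype(np.uint8);m[250:]=0
n,lab,st,ct=cv2.connectedComponentsWithStats(m)
for i in range(1,n):
    if 1000<st[i,4]<9000: 
        y,x=np.nonzero(lab==i);k=np.argmax(y);print(st[i],ct[i].round(0),"tip px",x[y>y.max()-3].mean(),y.max(),ray("w",(y.max()-3,x[y>y.max()-3].mean()),.0065,ci).round(4))
        t=np.c_[x,y][y<y.min()+12]
        l,r=t[t[:,0]<t[:,0].mean()].mean(0),t[t[:,0]>=t[:,0].mean()].mean(0);print("horns",l.round(0),r.round(0))
        for q in(l,r):print(ray("w",q[::-1],.0065,ci).round(4))
E
```

```text
t 37.5 [ 0.6169 -0.0509  0.1393] yaw 3.045 [-0.27  0.65  1.56  0.01  0.9   1.39] gap 0.0342
rowlock_a 0.97 [162. 314.] [ 0.6455 -0.0497]
[ 264   94  103  135 4292] [315. 151.] tip px 314.6896551724138 228 [ 0.5938 -0.0447  0.0065]
horns [277. 100.] [353. 100.]
[ 0.695  -0.0268  0.0065]
[ 0.6896 -0.0824  0.0065]
[   0  115  100  135 4689] [ 49. 185.] tip px 76.16666666666667 249 [0.594  0.1592 0.0065]
horns [  3. 121.] [ 11. 122.]
[0.7006 0.1811 0.0065]
[0.699  0.1757 0.0065]
```

drive_tool:
  moves:
    - {"grip":0.4,"offset":[-0.02,0.06,-0.5],"twist":0}
    - {"grip":0.4,"offset":[0,0,-0.5],"twist":0}
    - {"grip":0.4,"offset":[0,0,-0.5],"twist":0}
    - {"grip":0.4,"offset":[0,0,-0.5],"twist":0}
    - {"grip":0.4,"offset":[0,0,-0.37],"twist":0}
    - {"grip":0.3,"offset":[0,0,0],"twist":0}
    - {"grip":0.15,"offset":[0,0,0],"twist":0}
    - {"grip":0.0,"offset":[0,0,0],"twist":0}
    - {"grip":0.0,"offset":[0,0,0],"twist":0}
    - {"grip":0.0,"offset":[0,0,0],"twist":0}
  newtons: 100

```text
time_s: 38.6
eef_pos: [0.6156, -0.0464, 0.0228]
orientation: [-2.203, 0.089, 2.15]
wrist_force: [-1.5, -2.6, 10.6]
finger_gap: 0.0091
```

drive_tool:
  moves:
    - {"grip":0,"offset":[0,0,0.1],"twist":0}
    - {"grip":0,"offset":[0,0,0.3],"twist":0}
    - {"grip":0,"offset":[0,0,0.6],"twist":0}
    - {"grip":0,"offset":[0,0,0.6],"twist":0}
    - {"grip":0,"offset":[0,0,0.4],"twist":0}
    - {"grip":0,"offset":[-0.2,0.3,0],"twist":0.5}
    - {"grip":0,"offset":[-0.3,0.5,0],"twist":0.7}
    - {"grip":0,"offset":[-0.3,0.5,0],"twist":0.7}
    - {"grip":0,"offset":[-0.3,0.5,0],"twist":0.7}
    - {"grip":0,"offset":[-0.3,0.5,0],"twist":0.7}

```text
time_s: 39.6
eef_pos: [0.5431, 0.0706, 0.1209]
orientation: [2.017, 0.428, -1.98]
wrist_force: [-1.0, 1.1, -1.7]
finger_gap: 0.0087
```

drive_tool:
  moves:
    - {"grip":0,"offset":[-0.3,0.6,0],"twist":0.8}
    - {"grip":0,"offset":[-0.3,0.6,0],"twist":0.8}
    - {"grip":0,"offset":[-0.3,0.6,0],"twist":0.8}
    - {"grip":0,"offset":[-0.3,0.6,0],"twist":0.8}
    - {"grip":0,"offset":[-0.3,0.6,0],"twist":0.8}
    - {"grip":0,"offset":[-0.3,0.6,0],"twist":0.8}
    - {"grip":0,"offset":[-0.3,0.6,0],"twist":0.8}
    - {"grip":0,"offset":[-0.3,0.6,0],"twist":0.8}
    - {"grip":0,"offset":[-0.1,0.3,0],"twist":0.55}
    - {"grip":0,"offset":[0,0,0],"twist":0}

```text
time_s: 40.6
eef_pos: [0.4178, 0.3264, 0.1209]
orientation: [1.308, 1.171, -1.289]
wrist_force: [0.7, -1.7, -1.7]
finger_gap: 0.0087
```

```bash
python3 held.py .0228 .4167 .3529 r7
```

```text
[0.4178 0.3264 0.1209] yaw -1.687
0.7 [205. 318.] [0.4222 0.3575] err tray frame 0.0048 0.0053
```

drive_tool:
  moves:
    - {"grip":0,"offset":[-0.1,-0.08,-0.2],"twist":-0.08}
    - {"grip":0,"offset":[0,0,-0.45],"twist":0}
    - {"grip":0,"offset":[0,0,-0.45],"twist":0}
    - {"grip":0,"offset":[0,0,-0.4],"twist":0}
    - {"grip":0,"offset":[0,0,-0.2],"twist":0}
    - {"grip":0,"offset":[0,0,-0.12],"twist":0}
    - {"grip":0,"offset":[0,0,0],"twist":0}
    - {"grip":0,"offset":[0,0,0],"twist":0}
    - {"grip":0,"offset":[0,0,0],"twist":0}
    - {"grip":0,"offset":[0,0,0],"twist":0}

```text
time_s: 41.7
eef_pos: [0.4146, 0.3206, 0.0299]
orientation: [1.321, 1.162, -1.3]
wrist_force: [-0.6, -0.3, -1.9]
finger_gap: 0.0089
```

```bash
python3 held.py .0228 .4167 .3529 r8
```

```text
[0.4146 0.3206 0.0299] yaw -1.705
0.77 [205. 316.] [0.4181 0.3527] err tray frame 0.0014 -0.0
0.7 [202. 532.] [0.5167 0.3413] err tray frame 0.1007 0.0014
```

drive_tool:
  moves:
    - {"grip":0,"offset":[0,0,0],"twist":0}
    - {"grip":0.15,"offset":[0,0,0],"twist":0}
    - {"grip":0.3,"offset":[0,0,0],"twist":0}
    - {"grip":0.3,"offset":[0,0,0],"twist":0}
    - {"grip":0.3,"offset":[0,0,0.3],"twist":0}
    - {"grip":0.3,"offset":[0,0,0.8],"twist":0}
    - {"grip":0.3,"offset":[0,0,1],"twist":0}
    - {"grip":0.3,"offset":[0,0,1],"twist":0}
    - {"grip":0.3,"offset":[0.3,0.3,1],"twist":0}
    - {"grip":0.3,"offset":[0.3,0.3,1],"twist":0}

```text
time_s: 42.8
eef_pos: [0.4414, 0.3479, 0.279]
orientation: [1.321, 1.162, -1.301]
wrist_force: [0.8, -0.1, -0.5]
finger_gap: 0.0256
```

drive_tool:
  moves:
    - {"grip":0.3,"offset":[0.5,0.5,0.5],"twist":0}
    - {"grip":0.3,"offset":[0.5,0.5,0],"twist":0}
    - {"grip":0.3,"offset":[0.5,0.5,0],"twist":0}
    - {"grip":0.3,"offset":[0,0,0],"twist":0}
    - {"grip":0.3,"offset":[0,0,0],"twist":0}
    - {"grip":0.3,"offset":[0,0,0],"twist":0}
    - {"grip":0.3,"offset":[0,0,0],"twist":0}
    - {"grip":0.3,"offset":[0,0,0],"twist":0}
    - {"grip":0.3,"offset":[0,0,0],"twist":0}
    - {"grip":0.3,"offset":[0,0,0],"twist":0}

```text
time_s: 43.8
eef_pos: [0.5168, 0.4228, 0.3017]
orientation: [1.321, 1.162, -1.301]
wrist_force: [0.4, -0.9, -0.5]
finger_gap: 0.0258
```

```bash
python3 - <<'E'
from h import *
T={"rowlock_a":[(.503,.3417,-.129)],"cleat_short":[(.503,.3417,-.129)],"cleat_long":[(.4832,-.3467,-.063)],"lead_block":[(.4832,-.3467,-.063)]}
ims={}
print(status.read_state()["eef_pos"].round(3))
for c in("wrist","side","scene"):
    ims[c]=vision.capture(c);ci=vision.camera_info(c)
    for l in ["rowlock_a","cleat_short","cleat_long","lead_block","cleat_mid","wax_tin","sanding_block"]:
        for d in finder.mark_of(c,l)[:3]:
            if d["p"]<.4: continue
            p=ray(c,d["at"],.006 if l in T else 0,ci)[:2];o="world "+str(p.round(3))
            if l in T:
                t=T[l][0];e=p-t[:2];k,s=np.cos(t[2]),np.sin(t[2]);o+=" tray %.3f %.3f"%(k*e[0]+s*e[1],-s*e[0]+k*e[1])
            print(c,l,round(d["p"],2),o)
f=lambda im,x,y,w,h:im[y:y+h,x:x+w]
q=np.hstack([cv2.resize(ims["wrist"],(480,300)),cv2.resize(f(ims["scene"],120,130,160,150),(320,300))])
r=np.hstack([cv2.resize(f(ims["side"],250,120,200,150),(400,300)),cv2.resize(f(ims["side"],330,240,200,150),(400,300))])
cv2.imwrite("pics/fin.png",np.vstack([q,r]))
E
```

```text
[0.517 0.423 0.302]
wrist rowlock_a 0.93 world [0.417 0.356] tray -0.087 0.003
wrist rowlock_a 0.79 world [0.515 0.341] tray 0.012 0.000
wrist cleat_short 0.73 world [0.605 0.325] tray 0.104 -0.003
side rowlock_a 0.7 world [0.42  0.346] tray -0.083 -0.007
side rowlock_a 0.44 world [0.516 0.336] tray 0.014 -0.004
side cleat_short 0.45 world [0.61  0.333] tray 0.107 0.006
side cleat_long 0.96 world [ 0.204 -0.322] tray -0.280 0.007
side cleat_long 0.6 world [ 0.442 -0.343] tray -0.042 0.001
side lead_block 0.62 world [ 0.573 -0.353] tray 0.090 -0.000
side cleat_mid 0.62 world [0.647 0.143]
side cleat_mid 0.4 world [ 0.462 -0.044]
side wax_tin 0.58 world [ 0.459 -0.039]
side sanding_block 0.56 world [ 0.462 -0.156]
scene rowlock_a 0.79 world [0.524 0.344] tray 0.020 0.005
scene rowlock_a 0.78 world [0.428 0.355] tray -0.076 0.004
scene cleat_short 0.76 world [0.599 0.33 ] tray 0.096 0.001
scene cleat_short 0.7 world [ 0.493 -0.334] tray 0.077 -0.671
scene cleat_long 0.95 world [ 0.43  -0.336] tray -0.054 0.007
scene cleat_long 0.82 world [ 0.236 -0.293] tray -0.250 0.038
scene lead_block 0.81 world [ 0.579 -0.354] tray 0.096 -0.001
scene cleat_mid 0.86 world [0.644 0.141]
scene wax_tin 0.72 world [ 0.451 -0.035]
scene sanding_block 0.62 world [ 0.469 -0.144]
```

View pics/fin.png

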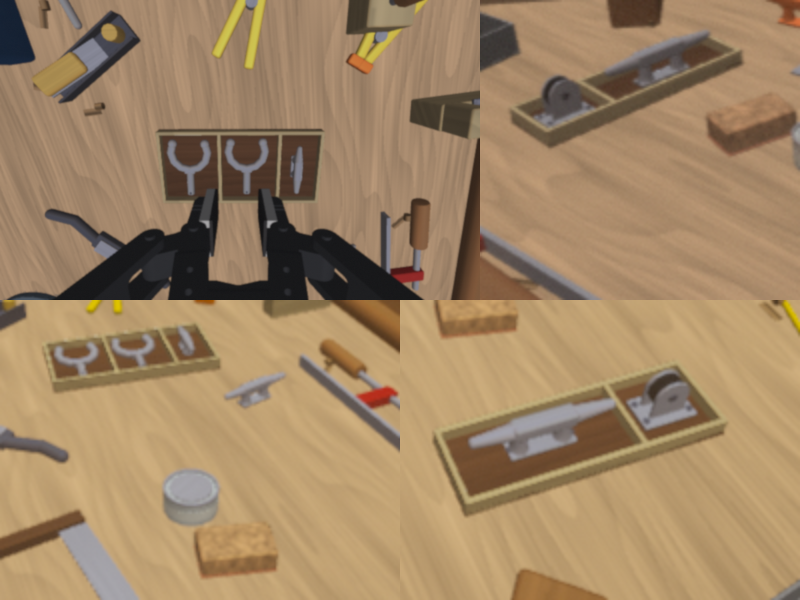

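The final picture shows both rowlocks flat in their wide bays, the three placed fittings standing on their feet, and the mid cleat, tin and sanding block in place. I'm handing in.

```bash
python3 -c "
from bench import job_done
print(job_done())"
```

```text
the job is handed in; nothing more can be done
None
```

Both kits are made up and the job is handed in, at about 44 s of robot time out of the 125 s allowed. I lifted each fitting, set it down on its bay floor and let go.

Last checks, in tray coordinates, from the wrist, side and scene cameras:

| Fitting | Measured position | Bay centre |
|---|---|---|
| Rowlock, first wide bay | x -76 to -87 mm, y -7 to +4 mm | x -87 mm |
| Rowlock, second wide bay | x 12 to 20 mm, y -4 to +5 mm | x 16 mm |
| Shortest cleat | x 96 to 107 mm, y -3 to +6 mm | x 103 mm |
| Longest cleat | x -42 to -54 mm, y +1 to +7 mm | x -45.5 mm |
| Lead block | x 90 to 96 mm, y about 0 mm | x 95.5 mm |

- **Agreement:** All of these are within tolerance. The cameras disagree by up to about 11 mm, mostly in the scene view. The wrist view, which saw only the three-bay tray, puts each fitting in it within 4 mm of its bay centre.
- **Upright or flat:** The final picture shows the cleats and the block on their feet and the rowlocks flat. I judged this by eye; I did not measure any tilt or underside height.
- **Left in place:** The middle-sized cleat, wax tin and sanding block are where they started, to within the finder's scatter of about 10 mm. I did not touch the orange look-alike.
- **Hitches:**
  - On the lead block the last joint hit its limit, so I used the half-turned grasp instead.
  - My first grip on a rowlock closed too high on the bar, so I opened and gripped it again 5 mm lower before lifting.

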